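# Test-run the paddle sander at the planter workshop

### The job

Give the small paddle-switch sander, clamped in its wooden stand on the craft table, a short test run. First flip the steel lock-off lever on top of its handle all the way forward, towards the sanding head; then squeeze the paddle switch fully in against the handle, keep it in for about a second and let it spring back out, with the lever left forward.

Things in the scene. Friction and masses are not known exactly. Their poses are not given: they have to be found in the camera images.
- lock (a joint): Steel lock-off lever on the sander's handle, rad: near 0 = locked, leaning 34 deg back to the battery; 1.2 = stop, leaning 34 deg forward to the sanding head. Turns on a level pin across the handle, stays where left (1.5 N at the tip moves it). Until forward, its foot blocks the paddle.
- paddle (a joint): Paddle switch, rad: 0 = sprung out, 0.13 = fully in against the handle (stop). Hinged on an upright pin at its rear end, 65 mm behind paddle_face, where it travels 8 mm, starts to move at 2 N and is fully in at 8 N. Springs back when let go.
- lever_tip (a point): Mid top edge of the lock-off lever, a steel thumb plate 26 mm wide across the handle, 6 thick, 38 from pin to tip, on the handle's centre line; turns with it. Its pin is 61 mm ahead (+x), 33 inward (-y) and 26 higher than paddle_face with the paddle out. Handle top, flat and bare for 100 mm behind the lever, is 5 mm below the pin.
- paddle_face (a point): Mid outer face of the black paddle (120 x 24 x 7 mm) on the side of the slim grey handle, 98 mm up. Axes, paddle out: +x along the sander to its disc head, +y out from the handle, +z up. Handle 32 wide, 38 high, centre line 33 mm inward (-y), 2 higher; over handle and paddle 49 mm out, 41 in. Free air around. Sander 335 long, fixed in a wooden stand; the round tool in the like stand has no paddle.

How it is judged:
On the way, in this order (a step that is already met when the one before it is completed fails the run):
1. the lock-off lever is flipped forward while the paddle is still out (value of joint lock above 1 rad and value of joint paddle below 0.03 rad), for 0.2 s.
2. with the lever forward, the paddle is squeezed in against the handle and kept there for half a second (value of joint lock above 1 rad and value of joint paddle above 0.105 rad), for 0.5 s.
At the end, for the whole second after the job is handed in: The lock-off lever has been left forward (above 1.0 of 1.2 rad) and the paddle, after having been squeezed in (above 0.105 of 0.13 rad for half a second), has sprung back out (below 0.03 rad) (all of step 1); the robot touches nothing.
It also fails if it takes over 37 s, if anything falls off the work surface, if the arm or the gripper's body presses on something with over 40 N, if the wrist force passes 120 N, or if a joint passes its speed limit or range.

### The arm

A 7-joint arm with a two-finger parallel gripper is mounted at the origin on the work surface. World frame = base frame: x ahead of the robot, y to its left, z up, the work surface at z = 0. Lengths are in m, angles in rad, forces in N, time in s.
With the tool pointing down it reaches from about 0.4 to 0.875 m from the base axis. Payload 19.3 kg.
Tool frame: the origin (TCP) lies at the very end of the fingers, on their centre line; the grasp point (between the pads) lies 19 mm behind it; z points along the fingers, y is the direction in which the jaws open and shut (so a half turn about z gives the same grasp; the last joint's range is limited). The gripper opens to 85 mm and grips with 20 to 120 N. Pads are 22 mm wide; open, the fingers measure 114 mm over their backs; the gripper's body (76 mm by 85 mm) begins 54 mm behind the grasp point. The pads swing forward as they close: fully open they stand 13 mm farther back than shut.
Start: joints at [-1.341, 0.521, -0.036, 1.599, 0.021, 1.021, -0.113], TCP at [0.185, 0.597, 0.231] pointing down, gripper open.
Joint ranges: [-2.91, 2.91], [-0.3, 2.13], [-1.5, 1.42], [0.17, 2.43], [-1.26, 4.41], [0.16, 1.93], [-2.52, 2.52]. Speed limits (rad/s): [1.89, 1.89, 2.39, 2.39, 3.01, 3.01, 3.01].

### API

Orientations are given as a rotation vector (axis times angle).
In Python, from workcell import telemetry, vision, ticket gives the robot as it stands.
- The arm moves only by the shell command python3 -m inch 'ROWS' [FORCE]. ROWS is JSON, one flat list of numbers, 7 for each row, row after row: the closure, from 0 (fully open) to 1 (shut), then the shift along the tool's x, y, z in cm, then the turn, a rotation vector about the tool's x, y, z in rad. A call has 1 to 8 rows; each row is the pose to reach, as a shift and turn from the pose commanded when the call began, along the tool's axes at that moment; what a row does not reach only later rows make up. A row lasts 1/8 s, in which the tool goes at most 62.5 mm and 10.7 degrees, less where a joint would pass 70% of its speed; a pose out of reach is approached as far as the arm can. A call with a gripper value outside its range is refused whole. The fingers move at their own pace and stop on an object; FORCE is the grip in N (left out, the last holds). Time passes only in rows, so rows that repeat a pose let the fingers close. It gives the time, the measured TCP pose, the force and the opening at its end, in the units of the state.
- telemetry.get_state(): the state, without advancing time (a new reading comes with each control period).
- vision.read_camera(name): name is "side" or "top"; returns the picture (480x640x3 uint8, blue, green, red); there is no depth.
- vision.get_calibration(name): a dict with "vertical_fov" (degrees; the focal length in pixels is half the picture's height over the tangent of half this angle, whatever the lens; pixels are square), "cx", "cy" (the principal point, pixels), "extrinsics" (4x4, takes a point from camera to world coordinates). Camera axes: x right, y down, z forward; pixel columns grow to the right and rows downward; lengths in m; the calibration is good to about 2 mm. A picture is of the moment at which its call begins. get_calibration takes no time and is no camera call.
- ticket.close_job(): hands the job in, once; it reports no verdict.
The state is a dict: "time_s": time; "qpos": joint angles; "dq": joint speeds; "effort": joint torques, N m; "eef_pos": TCP position; "ee_rot": TCP orientation; "force": force on the tool from outside, world axes, zero at the start; "torque": the same for the moment, N m; "grip_width": opening from 0.0 (shut) to 1.0 (fully open).
Only numpy, scipy, OpenCV 4.12 (cv2) and the standard library are available. Lean on these libraries where they do the work, as an engineer would, in place of code of your own. Each camera call takes 0.05 s, during which the arm holds its last target.

## Working session

There is one attempt and no reset: what is moved stays moved. The work goes in short steps, Python scripts to look and compute and a shell command to move; the robot and the scene stay as the last step left them, time stands still between calls to the robot, and variables do not carry over. Pictures are saved under pics/ and viewed, and the job is handed in when it is done.

```bash
mkdir -p pics; ls; python3 - <<'E'
from workcell import telemetry, vision
import cv2
print(telemetry.get_state())
for n in("side","top"):
    cv2.imwrite(f"pics/{n}0.png",vision.read_camera(n)); print(n,vision.get_calibration(n))
E
```

```text
pics
{'time_s': 0.0, 'qpos': array([-1.34120516,  0.52201498, -0.03632424,  1.5999584 ,  0.02115721,
        1.02110463, -0.11283734]), 'dq': array([-1.01225458e-04,  2.39294301e-05,  8.86672870e-06, -2.21563513e-04,
        6.66761247e-05,  5.04427596e-04, -4.66457561e-04]), 'effort': array([-1.27055573e-03, -9.27117991e+01,  1.98065557e+00, -3.69928372e+01,
        1.79522258e-02,  8.31164012e-03,  2.53369294e-06]), 'eef_pos': array([0.18450589, 0.596814  , 0.23074292]), 'ee_rot': array([-4.69244949e-01, -3.10622658e+00,  1.72104052e-03]), 'force': array([ 0.59143769, -0.08497746,  0.10101668]), 'torque': array([-0.01014356,  0.0016665 ,  0.00658486]), 'grip_width': 0.9991036486774443}
side {'vertical_fov': 55.72548441422156, 'cx': 311.316472335419, 'cy': 232.77457221088935, 'extrinsics': array([[ 0.79224658, -0.31262925,  0.52403083,  0.13285808],
       [-0.60997532, -0.42910671,  0.66618132, -0.4857792 ],
       [ 0.01659738, -0.84742574, -0.53065445,  0.56055697],
       [ 0.        ,  0.        ,  0.        ,  1.        ]])}
top {'vertical_fov': 46.202388172003424, 'cx': 311.35648066038556, 'cy': 234.0658966486568, 'extrinsics': array([[ 0.02389427, -0.99300253,  0.11565053,  0.42234292],
       [-0.99915394, -0.01984711,  0.03602073, -0.00605144],
       [-0.03347335, -0.11641338, -0.99263662,  1.08573829],
       [ 0.        ,  0.        ,  0.        ,  1.        ]])}
```

View pics/side0.png

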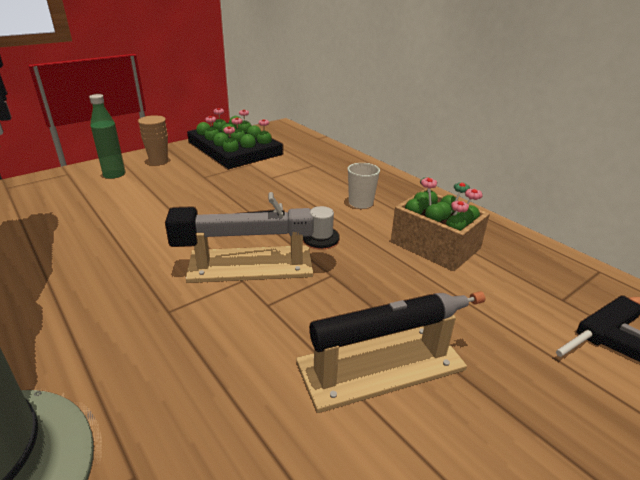

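View pics/top0.png

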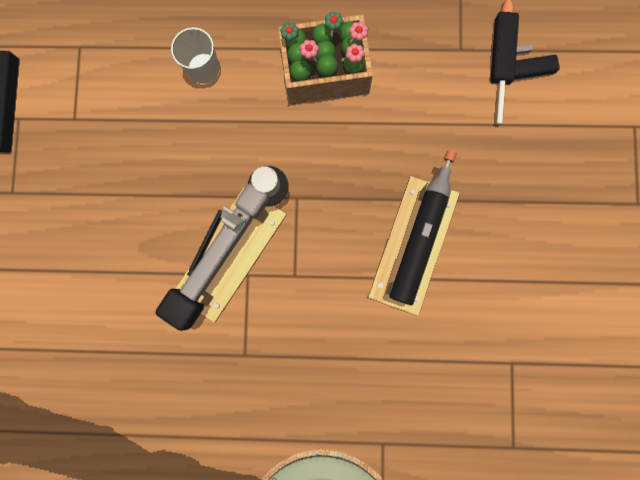

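The sander is the grey tool, from (180,308) at the battery to (265,182) at the head in the top view. The paddle is on its left side at about (205,243) and the lever at about (232,217). I'll zoom in to measure.

```bash
python3 - <<'E'
import cv2
t=cv2.imread("pics/top0.png");s=cv2.imread("pics/side0.png")
cv2.imwrite("pics/topz.png",cv2.resize(t[150:340,140:310],None,fx=3.1,fy=3.1,interpolation=cv2.INTER_CUBIC))
cv2.imwrite("pics/sidez.png",cv2.resize(s[180:290,155:350],None,fx=4,fy=4,interpolation=cv2.INTER_CUBIC))
E
```

```text
(no output)
```

View pics/topz.png

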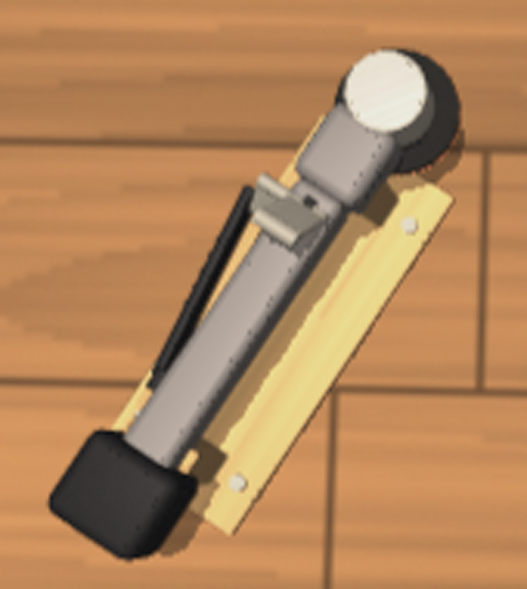

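View pics/sidez.png

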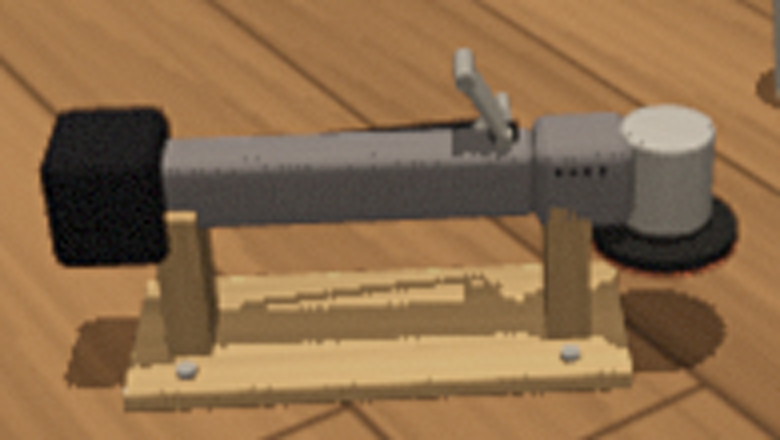

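```bash
cat > h.py <<'E'
import numpy as np
from workcell import vision
def ray(n,u,v):
    c=vision.get_calibration(n);f=240/np.tan(np.radians(c["vertical_fov"])/2);E=c["extrinsics"]
    d=E[:3,:3]@np.array([(u-c["cx"])/f,(v-c["cy"])/f,1]);return E[:3,3],d/np.linalg.norm(d)
def onz(n,u,v,z):
    o,d=ray(n,u,v);return o+d*(z-o[2])/d[2]
def tri(a,b):
    o1,d1=ray("top",*a);o2,d2=ray("side",*b)
    t=np.linalg.lstsq(np.c_[d1,-d2],o2-o1,rcond=None)[0]
    p,q=o1+t[0]*d1,o2+t[1]*d2;return (p+q)/2,np.linalg.norm(p-q)
def proj(n,p):
    c=vision.get_calibration(n);f=240/np.tan(np.radians(c["vertical_fov"])/2);E=c["extrinsics"]
    q=E[:3,:3].T@(np.array(p)-E[:3,3]);return np.array([c["cx"]+f*q[0]/q[2],c["cy"]+f*q[1]/q[2]])
E
python3 - <<'E'
from h import *
import cv2
T=lambda x,y:(140+x/3.1,150+y/3.1)
S=lambda x,y:(155+x/4,180+y/4)
np.set_printoptions(precision=4,suppress=True)
def L(a,b,z):
    p,q=onz("top",*T(*a),z),onz("top",*T(*b),z);d=q-p;print(p,q,"yaw",np.degrees(np.arctan2(d[1],d[0])),np.linalg.norm(d));return p,q
print("handle L");a=L((128,440),(248,243),.119)
print("handle R");L((185,465),(330,220),.119)
print("paddle");L((150,383),(243,188),.110)
print("stand R");L((233,533),(453,200),.0)
print("tip",tri(T(272,224),S(463,55)), onz("top",*T(272,224),.1555))
t=cv2.imread("pics/top0.png");hsv=cv2.cvtColor(t,cv2.COLOR_BGR2HSV)
m=((hsv[...,1]<45)&(hsv[...,2]>85)&(hsv[...,2]<200)).astype(np.uint8)
m[:,:140]=0;m[:,310:]=0;m[:215]=0;m[335:]=0
# handle top region row-by-row edges
for v in range(235,298,6):
    c=np.where(m[v])[0]; print(v,c.min() if len(c) else None,c.max() if len(c) else None, t[v,c.min()-2:c.max()+4,2] if len(c) and v==253 else "")
E
```

```text
handle L
[0.4301 0.2509 0.119 ] [0.5418 0.1885 0.119 ] yaw -29.18777668620583 0.127899491343877
handle R
[0.4171 0.2183 0.119 ] [0.5557 0.1427 0.119 ] yaw -28.610617968522178 0.15790621000964858
paddle
[0.4624 0.2424 0.11  ] [0.5744 0.1946 0.11  ] yaw -23.144342863391174 0.1218072730399555
stand R
[0.3753 0.214  0.    ] [0.5863 0.0836 0.    ] yaw -31.725579633026452 0.24805378441800602
tip (array([0.5465, 0.1668, 0.1649]), np.float64(0.00014445680714332643)) [0.5479 0.1686 0.1555]
235 218 237 
241 214 233 
247 210 229 
253 206 225 [118 149 147 164 174 175 175 178 179 179 179 181 183 184 185 186 187 187
 176 155 136 111  66  62  58]
259 201 221 
265 197 217 
271 193 213 
277 190 209 
283 185 205 
289 182 201 
295 185 197
```

```bash
cat > model.py <<'E'
from h import *
import cv2
E
python3 - <<'E'
from h import *
import cv2
np.set_printoptions(precision=4,suppress=True)
A=np.array([onz("top",u-.5,v,.116) for v,u in [(235,218),(241,214),(247,210),(253,206),(259,201),(265,197),(271,193),(277,190),(283,185)]])
B=np.array([onz("top",u+.5,v,.116) for v,u in [(235,237),(241,233),(247,229),(253,225),(259,221),(265,217),(271,213),(277,209),(283,205)]])
for P in(A,B):
    k=np.polyfit(P[:,0],P[:,1],1);print(np.degrees(np.arctan(k[0])),k, np.std(P[:,1]-np.polyval(k,P[:,0])))
M=(A+B)/2
k1=np.polyfit(A[:,0],A[:,1],1);k2=np.polyfit(B[:,0],B[:,1],1)
yaw=np.arctan((k1[0]+k2[0])/2);print("width",(np.polyval(k1,.5)-np.polyval(k2,.5))*np.cos(yaw))
x=np.array([np.cos(yaw),np.sin(yaw),0]);y=np.array([-x[1],x[0],0])
# centre line point at x=.5
c=np.array([.5,(np.polyval(k1,.5)+np.polyval(k2,.5))/2,0])
p,q=np.array([.4624,.2424,.11]),np.array([.5744,.1946,.11])
for r in(p,q):print("paddle end rel", (r-c)@x,(r-c)@y)
tip=np.array([.5479,.1686,0]);print("tip rel",(tip-c)@x,(tip-c)@y)
print("yaw",np.degrees(yaw),c)
E
```

```text
-32.374329902082735 [-0.634   0.5292] 0.0006814753404002627
-31.728306831961593 [-0.6183  0.4863] 8.874070965674866e-17
width 0.029737999961738357
paddle end rel -0.0571769821212241 0.02046572750052976
paddle end rel 0.0631172691978483 0.03939013236789236
tip rel 0.05445494417738714 0.0032900752316510004
yaw -32.05245855656626 [0.5    0.1947 0.    ]
```

```bash
cat > ov.py <<'E'
from h import *
import cv2,sys
def frame(yawd,c):
    y=np.radians(yawd);X=np.array([np.cos(y),np.sin(y),0]);Y=np.array([-X[1],X[0],0]);return X,Y
def model(yawd,c,s0,q=0.0):
    # c: centreline point (z=0), s0: paddle_face s; returns polylines
    X,Y=frame(yawd,c);P=lambda s,w,z:c+s*X+w*Y+np.array([0,0,z])
    L=[]
    L.append([P(s0-75,0,0) if 0 else P(s0-.055,w,.119) for w in(0.016,)]+[P(s0+.06,.016,.119),P(s0+.06,-.016,.119),P(s0-.055,-.016,.119)])
    a=0.13
    pd=lambda t,z:P(s0+t*np.cos(a),.033+t*np.sin(a),z)
    L.append([pd(-.06,.110),pd(.06,.110),pd(.06,.086),pd(-.06,.086),pd(-.06,.110)])
    th=np.radians(-34)+q;ps=s0+.061
    tp=lambda r,w:P(ps+r*np.sin(th),w,.124+r*np.cos(th))
    L.append([tp(0,-.013),tp(0,.013),tp(.038,.013),tp(.038,-.013),tp(0,-.013)])
    return L
def draw(n,src,L,box,f,out):
    im=cv2.imread(src);x0,y0,x1,y1=box
    z=cv2.resize(im[y0:y1,x0:x1],None,fx=f,fy=f,interpolation=cv2.INTER_CUBIC)
    for l,col in zip(L,[(0,255,0),(0,0,255),(255,0,255)]):
        pts=np.array([(proj(n,p)+.5-[x0,y0])*f for p in l]).round().astype(int)
        cv2.polylines(z,[pts],False,col,1,cv2.LINE_AA)
    return z
E
python3 - <<'E'
from ov import *
L=model(-32,np.array([.5,.1937,0]),.003)
a=draw("top","pics/top0.png",L,(170,180,290,320),4,0);b=draw("side","pics/side0.png",L,(190,185,300,265),4,0)
h=np.zeros((600,800,3),np.uint8);h[:a.shape[0],:min(400,a.shape[1])]=a[:, :400];
b=b[:,:400];h[:b.shape[0],400:400+b.shape[1]]=b
cv2.imwrite("pics/ov1.png",h)
cv2.imwrite("pics/ov1s.png",draw("side","pics/side0.png",L,(190,185,300,265),7,0))
E
```

```text
(no output)
```

View pics/ov1.png

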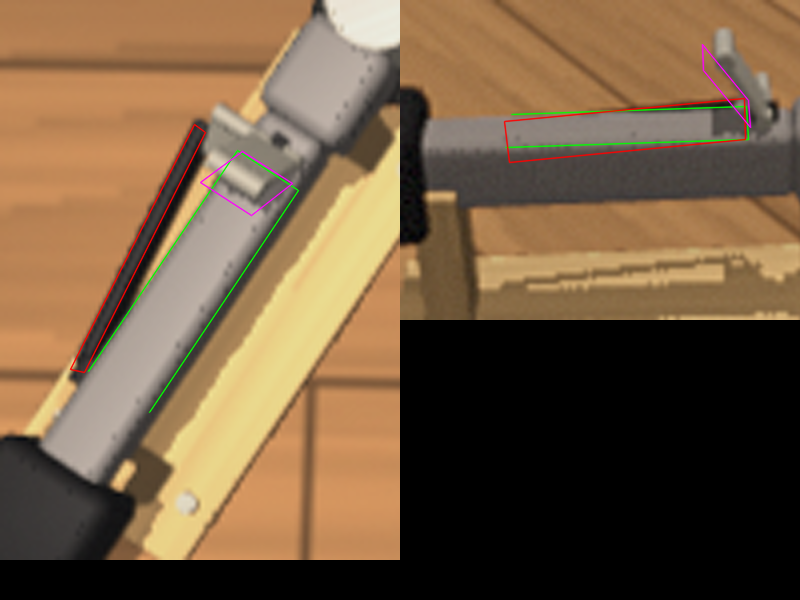

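View pics/ov1s.png

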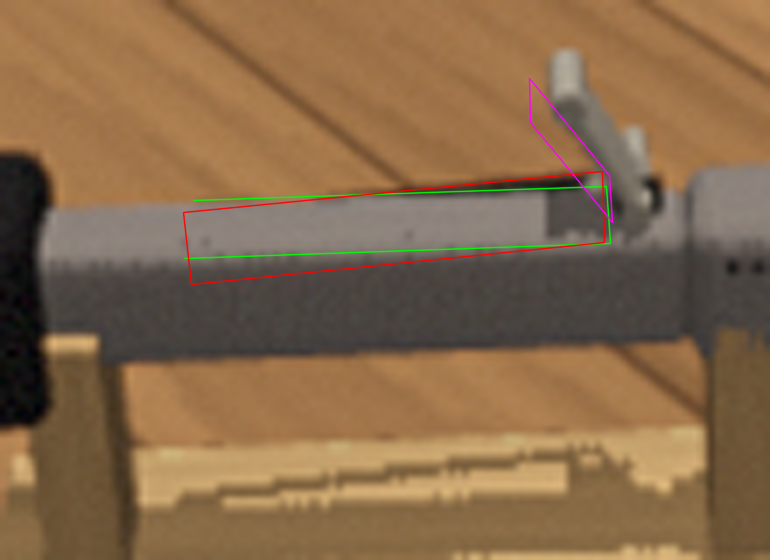

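```bash
python3 - <<'E'
from h import *
from workcell import telemetry
from scipy.spatial.transform import Rotation as R
np.set_printoptions(precision=4,suppress=True)
for n,u,v in[("bottle",111,174),("pot",157,162),("tray",233,160),("trayL",190,140)]:
    print(n,onz("side",u,v,0))
s=telemetry.get_state();r=R.from_rotvec(s["ee_rot"]);M=r.as_matrix();print(M)
yw=np.radians(-32);X=np.array([np.cos(yw),np.sin(yw),0]);Y=np.array([-X[1],X[0],0])
for sg in(1,-1):
    T=np.c_[sg*X,-sg*Y,[0,0,-1]]
    print(sg,"turn",(r.inv()*R.from_matrix(T)).as_rotvec())
c=np.array([.5,.1945,0])
for nm,p in[("hover",c+.008*X+[0,0,.23]),]:
    print(nm,p,"tool shift cm",100*M.T@(p-s["eef_pos"]))
E
```

```text
bottle [0.4142 0.8112 0.    ]
pot [0.5537 0.8184 0.    ]
tray [0.7495 0.6985 0.    ]
trayL [0.7156 0.9343 0.    ]
[[-0.9554  0.2953 -0.0002]
 [ 0.2953  0.9554 -0.001 ]
 [-0.0001 -0.001  -1.    ]]
1 turn [-0.0003 -0.0014 -2.8829]
-1 turn [-0.001   0.0002  0.2587]
hover [0.5068 0.1903 0.23  ] tool shift cm [-42.7949 -29.327    0.1141]
```

```bash
python3 -m inch '[1,-5.4,-3.7,0,0,0,0.03, 1,-10.7,-7.3,0,0,0,0.06, 1,-16,-11,0,0,0,0.1, 1,-21.4,-14.7,0,0,0,0.13, 1,-26.7,-18.3,0,0,0,0.16, 1,-32.1,-22,0,0,0,0.2, 1,-37.4,-25.7,0,0,0,0.23, 1,-42.8,-29.3,0,0,0,0.259]' 40; python3 -c "
from workcell import telemetry as t;print(t.get_state())"
```

```text
time_s: 1.1
eef_pos: [0.4961, 0.2035, 0.2313]
ee_rot: [-0.868, -3.019, -0.0]
force: [0.7, 0.9, 0.6]
grip_width: 0.002
{'time_s': 1.1, 'qpos': array([-0.6090081 ,  0.38378832,  0.14383142,  1.84085082, -0.06746939,
        0.92166612,  0.57648781]), 'dq': array([ 0.80027572,  0.19859671,  0.20310779, -0.28829939, -0.11978015,
        0.09961562,  0.81424183]), 'effort': array([-8.73974651e+00, -8.01840448e+01,  4.18198764e+00, -3.01630175e+01,
        5.48755880e-01, -4.81471187e-02, -2.69873545e+00]), 'eef_pos': array([0.49611838, 0.20353798, 0.23130887]), 'ee_rot': array([-8.67615309e-01, -3.01936727e+00, -1.40801577e-05]), 'force': array([0.74930014, 0.92770391, 0.60660973]), 'torque': array([ 0.04562104, -0.01236759,  0.05933708]), 'grip_width': 0.002217626443347401}
```

```bash
python3 -m inch '[1,0,0,0,0,0,0, 1,0,0,0,0,0,0]'; python3 - <<'E'
from ov import *
from workcell import telemetry
from scipy.spatial.transform import Rotation as R
np.set_printoptions(precision=4,suppress=True)
s=telemetry.get_state();M=R.from_rotvec(s["ee_rot"]).as_matrix();print(M,s["eef_pos"])
for n in("side","top"): cv2.imwrite(f"pics/{n}1.png",vision.read_camera(n))
for n in("side","top"):print(n,proj(n,s["eef_pos"]))
a=cv2.imread("pics/side1.png")[110:290,170:380];b=cv2.imread("pics/top1.png")[120:330,140:340]
h=np.zeros((600,800,3),np.uint8)
a=cv2.resize(a,(400,343));b=cv2.resize(b,(400,420));h[:343,:400]=a;h[:420,400:]=b
cv2.imwrite("pics/c1.png",h)
E
```

```text
time_s: 1.35
eef_pos: [0.4949, 0.2055, 0.231]
ee_rot: [-0.866, -3.019, 0.0]
force: [-0.7, 1.1, -0.8]
grip_width: -0.007
[[-0.8478  0.5303 -0.0007]
 [ 0.5303  0.8478 -0.    ]
 [ 0.0006 -0.0004 -1.    ]] [0.4949 0.2055 0.231 ]
side [234.1296 160.9388]
top [193.543  249.1906]
```

View pics/c1.png

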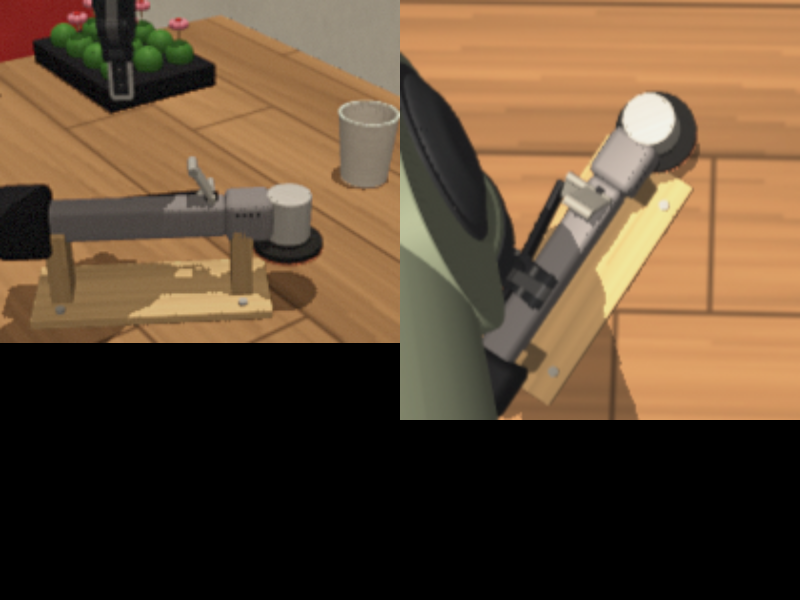

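```bash
python3 - <<'E'
from ov import *
from workcell import telemetry
p=telemetry.get_state()["eef_pos"]
b=cv2.imread("pics/top1.png");b=cv2.resize(b[190:310,160:290],None,fx=5,fy=5,interpolation=cv2.INTER_CUBIC)
for z in(0,.02,.04,.08):
    q=(proj("top",p+[0,0,z])+.5-[160,190])*5;cv2.circle(b,tuple(q.astype(int)),3,(0,0,255),-1)
cv2.imwrite("pics/z1.png",b)
E
```

```text
(no output)
```

View pics/z1.png

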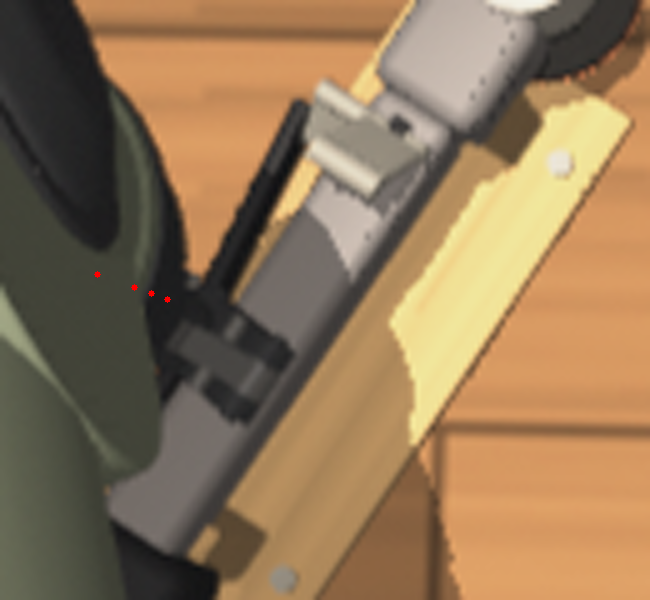

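```bash
python3 -m inch '[1,-0.5,-0.4,4.5,0,0,0, 1,-1,-0.4,8,0,0,0, 1,-1,-0.4,9.3,0,0,0, 1,-1,-0.4,9.3,0,0,0]'; python3 - <<'E'
from ov import *
n="side";a=vision.read_camera(n)
cv2.imwrite("pics/d1.png",cv2.resize(a[110:270,180:340],None,fx=3.6,fy=3.6,interpolation=cv2.INTER_CUBIC))
E
```

```text
time_s: 1.95
eef_pos: [0.5011, 0.1972, 0.1382]
ee_rot: [-0.865, -3.019, 0.001]
force: [0.6, 0.8, -0.2]
grip_width: 0.002
```

View pics/d1.png

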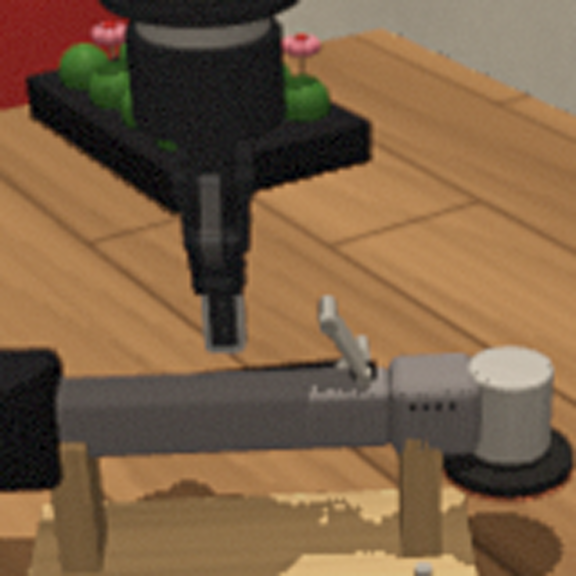

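```bash
python3 -m inch '[1,-2.5,0,0,0,0,0, 1,-4,0,0,0,0,0, 1,-4.6,0,0,0,0,0, 1,-5.2,0,0,0,0,0, 1,-5.6,0,0,0,0,0]'; python3 -m inch '[1,-0.2,0,0,0,0,0, 1,-0.4,0,0,0,0,0]';python3 - <<'E'
from ov import *
n="side";a=vision.read_camera(n)
cv2.imwrite("pics/d2.png",cv2.resize(a[110:270,180:340],None,fx=3.6,fy=3.6,interpolation=cv2.INTER_CUBIC))
E
```

```text
time_s: 2.62
eef_pos: [0.549, 0.1671, 0.1384]
ee_rot: [-0.866, -3.02, -0.0]
force: [-1.6, 0.1, 1.2]
grip_width: -0.0
time_s: 2.88
eef_pos: [0.5523, 0.165, 0.1383]
ee_rot: [-0.866, -3.019, 0.0]
force: [-3.0, 0.7, 3.1]
grip_width: -0.0
```

View pics/d2.png

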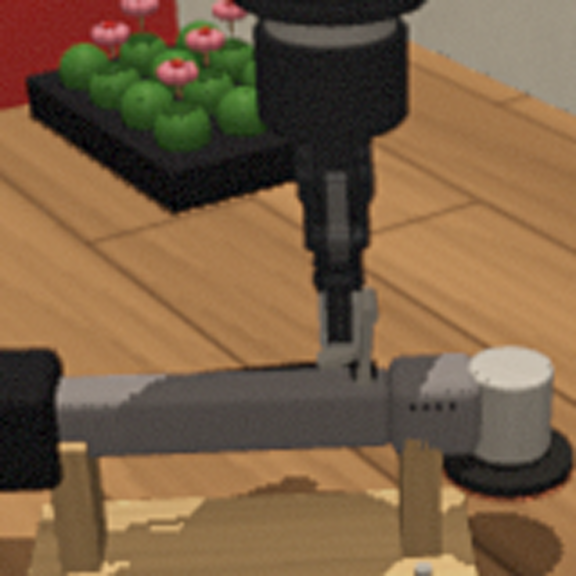

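The finger has the lever about upright (at (365,330) in the crop), with about 3 N of contact force. I'll keep pushing.

```bash
python3 -m inch '[1,-0.3,0,0,0,0,0, 1,-0.6,0,0,0,0,0]'; python3 -m inch '[1,-0.2,0,0,0,0,0, 1,-0.4,0,0,0,0,0]'; python3 - <<'E'
from ov import *
n="side";a=vision.read_camera(n)
cv2.imwrite("pics/d3.png",cv2.resize(a[110:270,180:340],None,fx=3.6,fy=3.6,interpolation=cv2.INTER_CUBIC))
E
```

```text
time_s: 3.18
eef_pos: [0.5575, 0.1616, 0.1382]
ee_rot: [-0.866, -3.02, 0.0]
force: [-1.6, 2.3, -0.5]
grip_width: -0.005
time_s: 3.42
eef_pos: [0.5606, 0.1595, 0.1381]
ee_rot: [-0.866, -3.019, 0.0]
force: [-10.6, 5.9, -0.1]
grip_width: 0.001
```

View pics/d3.png

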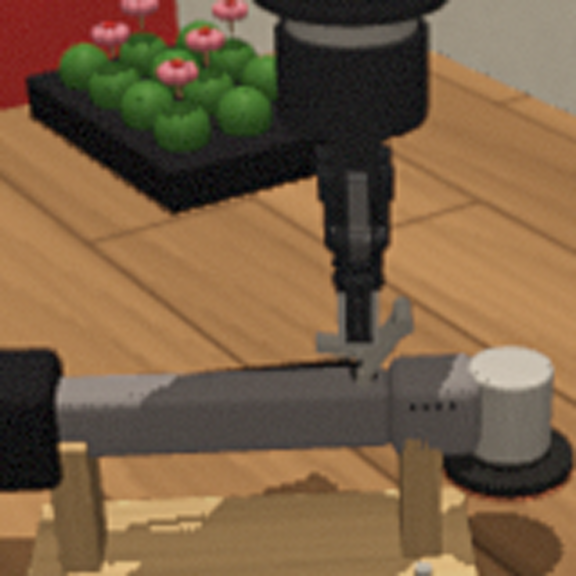

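```bash
python3 -m inch '[1,-0.15,0,0,0,0,0, 1,-0.15,0,0,0,0,0]'
```

```text
time_s: 3.72
eef_pos: [0.5607, 0.1596, 0.138]
ee_rot: [-0.864, -3.017, 0.0]
force: [-12.7, 5.6, 4.7]
grip_width: -0.0
```

```bash
python3 -m inch '[1,0.3,0,0,0,0,0, 1,0.3,0,-2,0,0,0, 1,0.5,0,-6,0,0,0, 1,2.5,0,-10,0,0,0, 1,6.5,0,-10,0,0,0, 1,6.5,0,-10,0,0,0]'; python3 - <<'E'
from ov import *
for n,b in(("side",(180,150,340,270)),("top",(160,170,290,310))):
    a=vision.read_camera(n);cv2.imwrite(f"pics/e_{n}.png",a)
    cv2.imwrite(f"pics/ez_{n}.png",cv2.resize(a[b[1]:b[3],b[0]:b[2]],None,fx=4,fy=4,interpolation=cv2.INTER_CUBIC))
E
```

```text
time_s: 4.47
eef_pos: [0.5059, 0.1947, 0.2391]
ee_rot: [0.862, 3.02, 0.002]
force: [0.7, -0.2, -0.3]
grip_width: 0.002
```

View pics/ez_side.png

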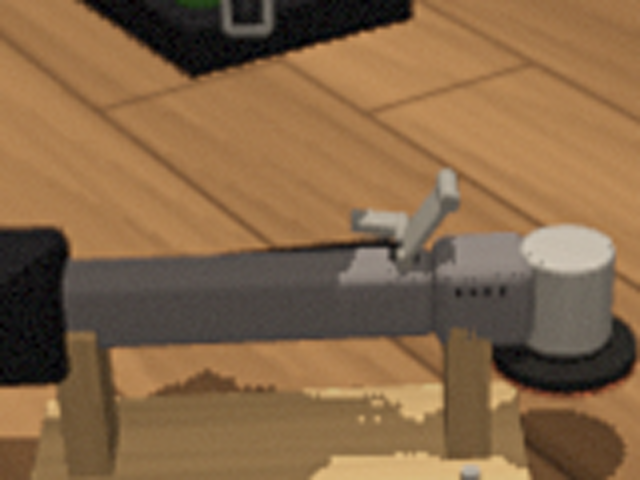

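View pics/ez_top.png

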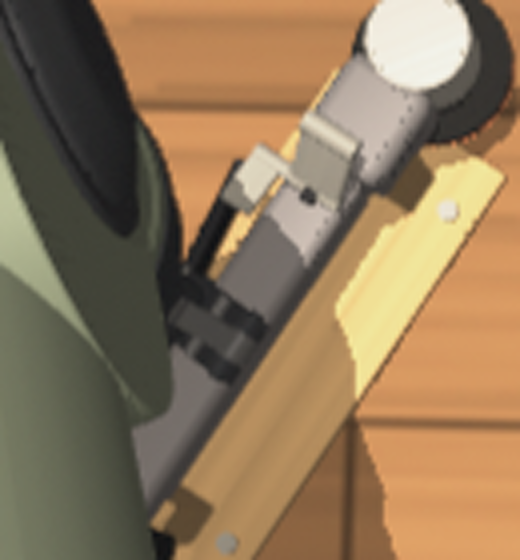

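Both views show the lever leaning forward at its stop, with its tip at (448,180) in the side crop, and the paddle still out. Next I'll open the gripper and lower it over the handle and paddle.

```bash
python3 -m inch '[0,0,0.1,0,0,0,0, 0,0,0.1,0,0,0,0, 0,0,0.1,0,0,0,0, 0,0,0.1,0,0,0,0]' 20; python3 -m inch '[0,0,0,4,0,0,0, 0,0,0,8,0,0,0, 0,0,0,8,0,0,0]'; python3 - <<'E'
from ov import *
for n,b in(("side",(180,130,340,270)),("top",(130,170,290,310))):
    a=vision.read_camera(n)
    cv2.imwrite(f"pics/fz_{n}.png",cv2.resize(a[b[1]:b[3],b[0]:b[2]],None,fx=4,fy=4,interpolation=cv2.INTER_CUBIC))
E
```

```text
time_s: 5.08
eef_pos: [0.5077, 0.1939, 0.2382]
ee_rot: [-0.867, -3.02, 0.0]
force: [0.9, -0.1, -0.4]
grip_width: 0.845
time_s: 5.45
eef_pos: [0.5064, 0.1934, 0.1565]
ee_rot: [-0.866, -3.017, 0.005]
force: [0.2, 0.3, -0.0]
grip_width: 0.997
```

View pics/fz_side.png

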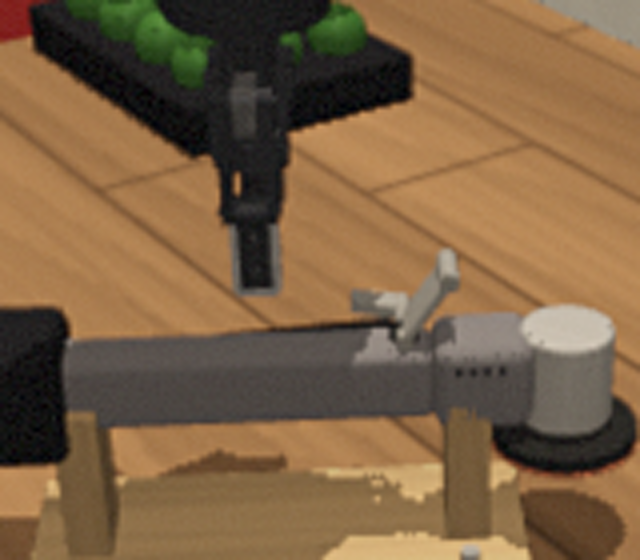

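View pics/fz_top.png

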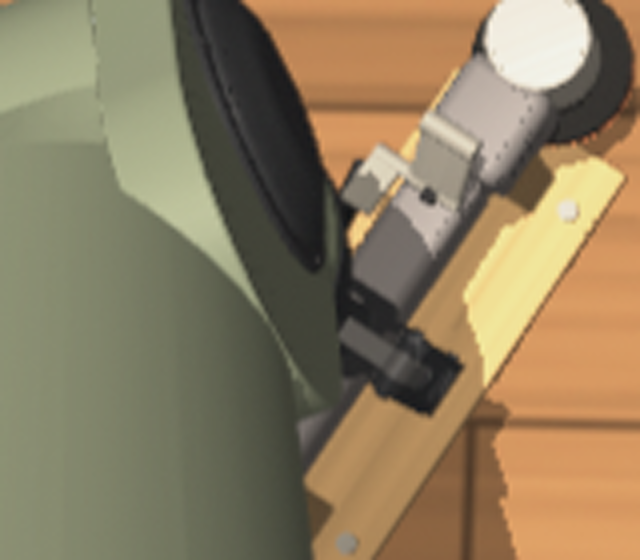

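```bash
python3 -m inch '[0,0,0.15,1,0,0,0, 0,0,0.15,3.5,0,0,0, 0,0,0.15,3.5,0,0,0]'; python3 -m inch '[0,0,0,2,0,0,0, 0,0,0,4.4,0,0,0, 0,0,0,4.4,0,0,0]'; python3 - <<'E'
from ov import *
for n,b in(("side",(180,130,340,270)),("top",(130,170,290,310))):
    a=vision.read_camera(n)
    cv2.imwrite(f"pics/gz_{n}.png",cv2.resize(a[b[1]:b[3],b[0]:b[2]],None,fx=4,fy=4,interpolation=cv2.INTER_CUBIC))
E
```

```text
time_s: 5.92
eef_pos: [0.508, 0.1952, 0.1227]
ee_rot: [-0.866, -3.019, 0.001]
force: [0.5, 1.0, -0.1]
grip_width: 0.997
time_s: 6.3
eef_pos: [0.5082, 0.1952, 0.0793]
ee_rot: [-0.866, -3.019, 0.001]
force: [-0.5, 0.6, 0.6]
grip_width: 1.003
```

View pics/gz_side.png

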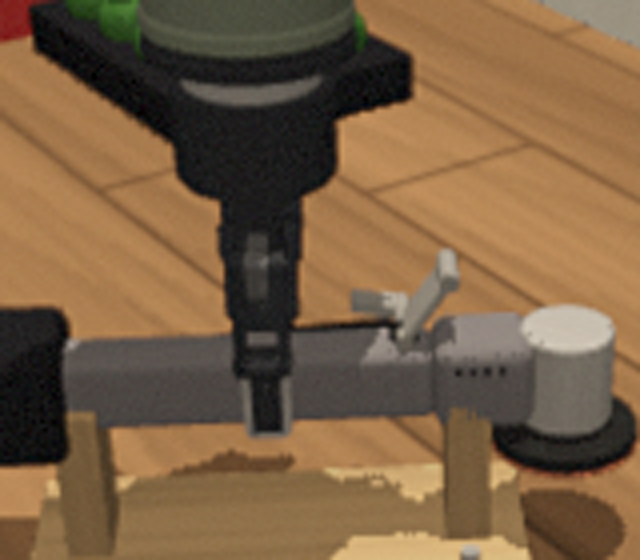

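View pics/gz_top.png

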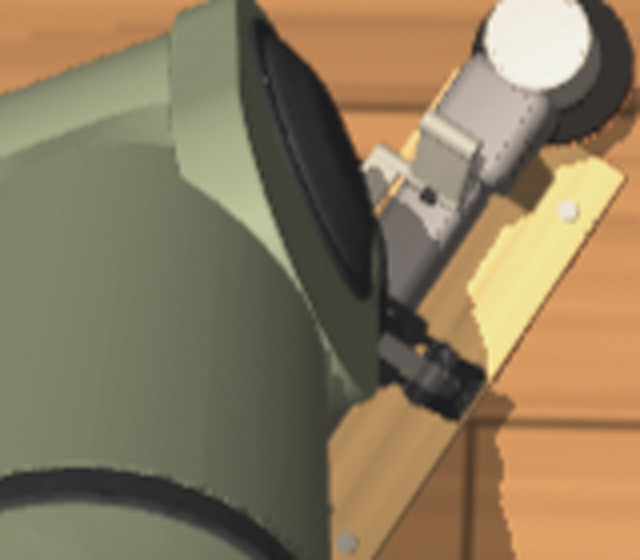

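```bash
python3 -m inch '[0.4,0,0,0,0,0,0, 0.4,0,0,0,0,0,0, 0.4,0,0,0,0,0,0]' 30;  python3 -m inch '[0.47,0,0,0,0,0,0, 0.47,0,0,0,0,0,0]'
```

```text
time_s: 6.78
eef_pos: [0.509, 0.1959, 0.0799]
ee_rot: [0.866, 3.019, 0.002]
force: [1.3, 2.5, 2.3]
grip_width: 0.602
time_s: 7.02
eef_pos: [0.5089, 0.1957, 0.0796]
ee_rot: [0.866, 3.019, 0.002]
force: [3.9, 4.8, 3.9]
grip_width: 0.532
```

```bash
python3 -m inch '[0.6,0,0,0,0,0,0, 0.6,0,0,0,0,0,0, 0.6,0,0,0,0,0,0]' 40; python3 -m inch '[0.7,0,0,0,0,0,0, 0.7,0,0,0,0,0,0]'
```

```text
time_s: 7.4
eef_pos: [0.5079, 0.1941, 0.0796]
ee_rot: [-0.868, -3.018, 0.003]
force: [-6.2, -5.7, 17.4]
grip_width: 0.464
time_s: 7.65
eef_pos: [0.5079, 0.1941, 0.0796]
ee_rot: [-0.868, -3.018, 0.003]
force: [-6.6, -5.9, 16.5]
grip_width: 0.464
```

The jaws stopped at 0.464 (39 mm; 41 mm expected with the paddle fully in) and didn't move with a higher closure command. I'll hold there for about 1 s.

```bash
python3 -m inch '[0.7,0,0,0,0,0,0, 0.7,0,0,0,0,0,0, 0.7,0,0,0,0,0,0, 0.7,0,0,0,0,0,0, 0.7,0,0,0,0,0,0]' 50; python3 - <<'E'
from ov import *
for n,b in(("side",(180,130,340,270)),("top",(130,170,290,310))):
    a=vision.read_camera(n)
    cv2.imwrite(f"pics/hz_{n}.png",cv2.resize(a[b[1]:b[3],b[0]:b[2]],None,fx=4,fy=4,interpolation=cv2.INTER_CUBIC))
E
```

```text
time_s: 8.28
eef_pos: [0.5078, 0.194, 0.0797]
ee_rot: [-0.868, -3.018, 0.003]
force: [-6.1, -6.6, 18.3]
grip_width: 0.461
```

View pics/hz_side.png

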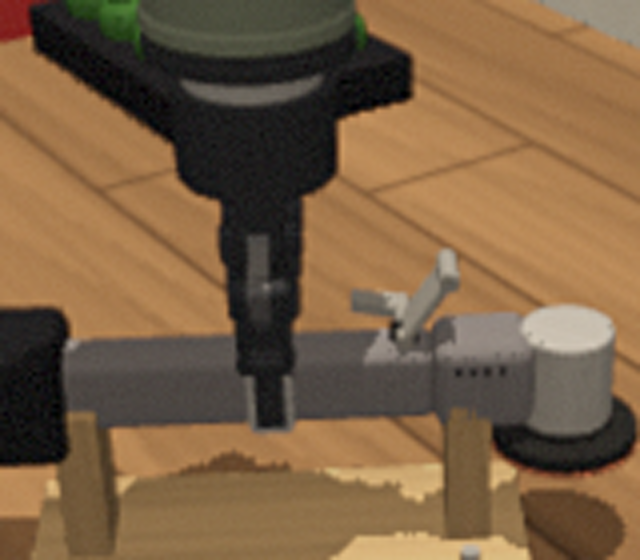

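View pics/hz_top.png

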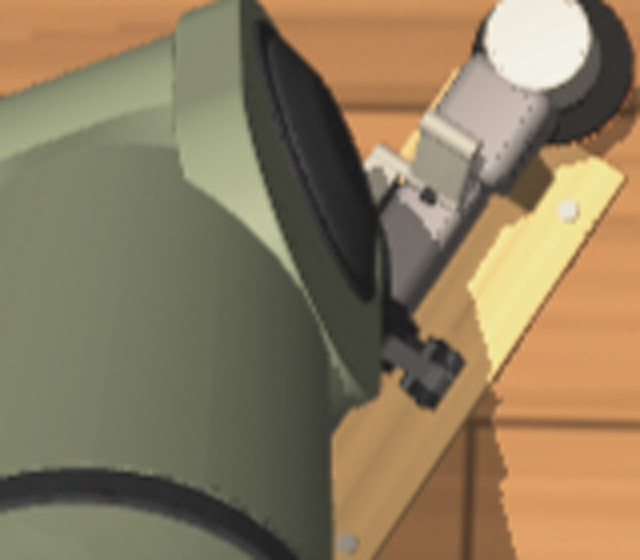

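The paddle is in: its dark strip no longer shows above the handle in the side view, and in the top view it lies against the handle at about (393,190). The lever is still forward. Now I'll release and lift straight up.

```bash
python3 -m inch '[0,0,0,0,0,0,0, 0,0,0,0,0,0,0, 0,0,0,0,0,0,0, 0,0,0,0,0,0,0, 0,0,0,0,0,0,0, 0,0,0,0,0,0,0]'; python3 -m inch '[0,0,0,-3,0,0,0, 0,0,0,-7,0,0,0, 0,0,0,-12,0,0,0, 0,0,0,-17,0,0,0, 0,5,6,-17,0,0,0, 0,10,12,-17,0,0,0, 0,10,12,-17,0,0,0, 0,10,12,-17,0,0,0]'; python3 - <<'E'
from ov import *
for n,b in(("side",(180,130,340,270)),("top",(130,170,290,310))):
    a=vision.read_camera(n)
    cv2.imwrite(f"pics/iz_{n}.png",cv2.resize(a[b[1]:b[3],b[0]:b[2]],None,fx=4,fy=4,interpolation=cv2.INTER_CUBIC))
E
```

```text
time_s: 9.12
eef_pos: [0.5084, 0.1953, 0.0793]
ee_rot: [-0.866, -3.02, 0.0]
force: [0.0, 0.3, -0.2]
grip_width: 1.001
time_s: 10.12
eef_pos: [0.4861, 0.3525, 0.2488]
ee_rot: [-0.861, -3.021, 0.0]
force: [0.8, -1.1, -1.4]
grip_width: 1.004
```

View pics/iz_side.png

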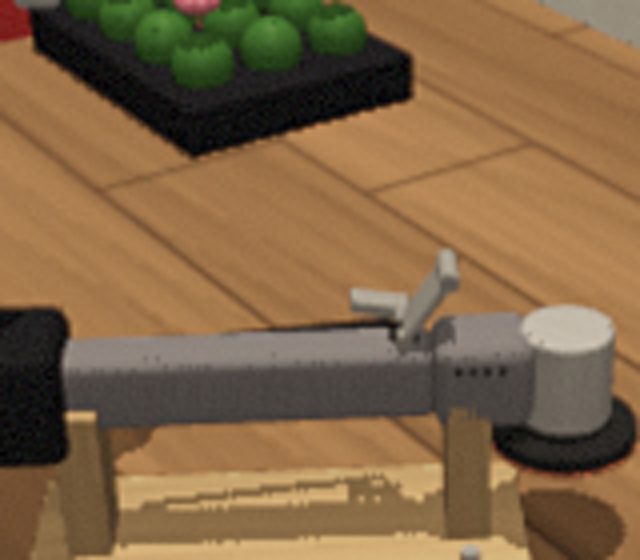

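View pics/iz_top.png

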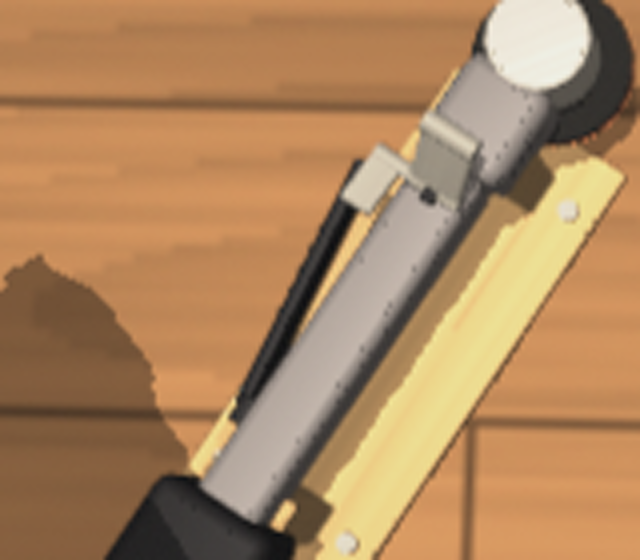

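The paddle is sprung out again (dark strip from (240,410) to (360,170) in the top crop) and the lever tip is forward. One numeric check on how far the lever travelled before I hand in.

```bash
python3 - <<'E'
from h import *
# tip mid: side before (sidez crop /4), after (iz_side crop /4); same for top
b,e1=tri((140+272/3.1,150+224/3.1),(155+463/4,180+60/4))
a,e2=tri((130+450/4,170+130/4),(180+447/4,130+265/4))
print(b,e1,a,e2,np.linalg.norm((a-b)[:2]), a[2]-b[2])
E
```

```text
[0.54689154 0.16742775 0.16186095] 0.0002668716778186231 [0.58069665 0.14492848 0.15846087] 0.001657477087432801 0.04060790837780781 -0.003400084557739158
```

```bash
python3 -c "
from workcell import ticket,telemetry as t
print(t.get_state()['force']);print(ticket.close_job())"
```

```text
[ 0.52287081 -0.18025391  0.77160852]
the job is handed in; nothing more can be done
None
```

The test run is done and the job was handed in at about 10.2 s. I pushed the lock-off lever forward with the closed fingers. Then I gripped across the handle and paddle, held for about 1 s, let go and moved the arm clear.

- **Lever:** the push ended firmly against something at about 14 N, with no further movement, which I took as the stop. The tip moved 41 mm between the two camera measurements, against about 42.5 mm for the full 1.2 rad. The last pictures still show it forward.
- **Paddle in:** the jaws stopped at 39 mm, with 41 mm expected at fully in, and did not move when I commanded more closure. In the pictures the paddle lay against the handle.
- **Paddle out again:** the last pictures show it sprung out, and the gripper is well clear of the sander with only sensor noise on the wrist force.

**Disagreement:** the lever pin came out about 5–8 mm further forward in my measurements than the given offset from the paddle puts it. I worked around it by pushing in small steps and watching the force. No other check failed, and the lever and paddle joint angles could not be read directly.

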